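# Index the wafer chuck to its next notch

### The job

Index the wafer chuck on the probe station: pull the red spring ring up until its pin is clear of the notch it stands in, swing the chuck counter-clockwise (seen from above) to the next notch, which is in the brass segment, feel for it and let the pin drop fully home there, then let go. Do not force the pin against the notched plate, keep off the wafer, and leave the positioners and other things where they are.

Things in the scene. Friction and masses are not known exactly. Their poses are not given: they have to be found in the camera images.
- pull_ring (a point): Centre of the red upright pull ring on the index pin: rigid, 42 mm outside, of 9 mm bar; 127.5 mm above the table when the pin is seated. Its flat plane is radial to the chuck, so the 9 mm is pinched along the tangent. It cannot turn on its stem. Below it a 10 mm stem enters a 23 mm bushing (top at 94 mm) on the chuck's 26 mm wide arm (top at 73 mm). x axis: level, towards the chuck's axis; z up.
- chuck_axis (a point): Point on the vertical axis that the chuck turns about, 92 mm above the table. The ring's centre goes round it at 107 mm radius. The chuck plate is 164 mm across.
- chuck (a joint): Angle of the chuck, rad: 0 at the home notch where it starts, growing counter-clockwise seen from above (travel -0.12 to 1.15). The next notch, a 13 mm wide radial slot between two small clamp ears of the brass segment let flush into the index plate, is clamped anywhere from 0.57 to 1.00 rad: not measured, to be seen or felt. Turning takes 1 to 2 N at the ring, 4 to 8 N with the pin riding on the plate.
- index_pin (a joint): How far the pin is pulled up, m: 0 seated, 0.014 at its upper stop. A spring pushes it down, 7 N seated, 11 N at the stop. The round-nosed 10 mm pin reaches 10 mm into a 13 mm wide notch, so it is clear of the plate above 0.010. Let down between notches it rides on the plate's smooth level face and reads about 0.0095; over a notch it drops to 0 and then stops the chuck from turning.
- pin_shank: The lower end of the index pin, 10 mm steel, moves with the ring. Origin on the pin's axis, level with the table when seated.
- chuck_stage: Fixed round base of the chuck, black, 290 mm across, with the aluminium index plate (250 mm across, top at 57 mm) that has the home notch. Origin on the chuck's axis at table height; its -x axis points to the home notch. Pin and plate (or brass segment) stand 30 N between them, no more.
- wafer: Fragile 150 mm wafer on the chuck with coloured dies, top at 91 mm above the table. Not to be touched.
- positioner_a: Probe positioner on the left platen, black with three micrometers, about 60 x 85 x 110 mm, needle arm 65 mm long. Leave alone.
- positioner_b: Second probe positioner on the left platen, farther from the robot. Leave alone.
- positioner_c: Probe positioner on the right platen. Leave alone.
- positioner_d: Second probe positioner on the right platen, farther from the robot. Leave alone.
- objective: Chrome microscope objective standing on the table in front of the chuck stage to the left, 31 mm across, 56 mm tall. Leave alone.
- driver: Yellow-handled screwdriver lying in front of the chuck stage to the right, 160 mm long. Leave alone.
- tweezers: Dark tweezers lying behind the chuck stage, 115 mm long. Leave alone.
- needle_box: Flat box of probe needles behind the chuck stage, 56 x 86 x 22 mm. Leave alone.

How it is judged:
On the way, in this order (a step that is already met when the one before it is completed fails the run):
1. the pin is pulled up clear of the home notch with the chuck still there (value of joint index_pin above 0.009 m and value of joint chuck below 0.1 rad), for 0.1 s.
2. the chuck is swung well away counter-clockwise with the pin out (value of joint index_pin above 0.008 m and value of joint chuck above 0.35 rad), for 0.1 s.
At the end, for the whole second after the job is handed in: The pin is fully down (within 1.5 mm of its seat) in the notch of the brass segment (chuck between 0.5 and 1.07 rad, where no other notch lies), the chuck stands still and the ring is let go (value of joint index_pin below 0.0015 m and value of joint chuck between 0.5 and 1.07 rad and velocity of joint chuck between -0.02 and 0.02 rad/s); the robot touches nothing.
It fails at once if the pin is forced against the index plate or the brass segment with more than 30 N (contact force between pin_shank and anything else above 30 N).
It fails at once if the robot touches the wafer (contact force between any of the fingers, the arm and wafer above 0.5 N).
It fails at once if a positioner or another bystander is moved more than 10 mm (distance of any of positioner_a, positioner_b, positioner_c, positioner_d, objective, driver, tweezers, needle_box from where it was at the start of the episode above 0.01 m).
It also fails if it takes over 51 s, if anything falls off the work surface, if the arm or the gripper's body presses on something with over 40 N, if the wrist force passes 120 N, or if a joint passes its speed limit or range.

### The arm

A 6-joint arm with a two-finger parallel gripper is mounted at the origin on the work surface. World frame = base frame: x ahead of the robot, y to its left, z up, the work surface at z = 0. Lengths are in m, angles in rad, forces in N, time in s.
With the tool pointing down it reaches from about 0.3 to 0.85 m from the base axis. Payload 5.4 kg.
Tool frame: the origin (TCP) lies at the very end of the fingers, on their centre line; the grasp point (between the pads) lies manip.grip_point_offset behind it (manip.grip_point_offset is the distance from the TCP to the grasp point, in m); x points along the fingers, z is the direction in which the jaws open and shut, and the axes are right-handed (so a half turn about x gives the same grasp; the last joint's range is limited). The gripper opens to 85 mm and grips with 20 to 120 N. Pads are 22 mm wide; open, the fingers measure 114 mm over their backs; the gripper's body (76 mm by 85 mm) begins 54 mm behind the grasp point. The pads swing forward as they close: fully open they stand 13 mm farther back than shut.
Start: joints at [1.024, 0.158, 1.597, -0, 1.386, -0.21], TCP at [0.19, 0.543, 0.231] pointing down, gripper open.
Joint ranges: [-2.91, 2.91], [-0.94, 2.29], [0.18, 2.7], [-1.29, 4.43], [0.17, 2.64], [-3, 3]. Speed limits (rad/s): [2.57, 2.57, 3.14, 3.14, 3.14, 3.14].

### API

Orientations are given as a 3x3 rotation matrix whose columns are the frame's x, y, z axes.
In Python, from bench import manip gives the robot as it stands. The module is installed in compiled form; this text tells all that it offers. Calls block until the motion is done:
- manip.move_to(position, orientation): joint-space move of the TCP to a pose.
- manip.move_straight(position, rot=None, feed=0.15): straight line of the TCP; rot=None keeps the orientation; feed is the mean speed in m/s.
- manip.movej(angles): joint-space move.
- manip.grip(opening): finger opening in m; the grip force is fixed at half the most; returns when the fingers have stopped.
- manip.dwell(seconds).
- manip.inverse_kinematics(position, orientation): joint angles nearest the present ones, or None.
- manip.capture(name): name is "scene" or "side" or "wrist"; returns a dict with "image" (384x512x3 uint8, red, green, blue), "depth" (384x512 float32, m along the optical axis (not along the pixel's ray), 0 where there is no reading), "fx", "fy", "cx", "cy" (pixels), "dist_coeffs" ([k1, k2, p1, p2, k3] as OpenCV has them; the pictures are not rectified), "T" (4x4, takes a point from camera to world coordinates); the wrist camera has in their place "mount" (4x4, takes a point from camera to tool coordinates, whose origin is the TCP and whose axes are the tool frame's). Camera axes: x right, y up, looking along -z (the intrinsics and any distortion apply to the point x, -y, -z); pixel columns grow to the right and rows downward; lengths in m; the calibration is good to about 2 mm. A picture is of the moment at which its call begins: read the wrist's pose just before it.
A pose or a line that the arm cannot do raises manip.Unreachable and nothing moves.
- manip.sign_off(): hands the job in, once; it reports no verdict.
Readings, each from a call of its own:
- manip.read_clock(): time.
- manip.read_q(): joint angles.
- manip.read_qvel(): joint speeds.
- manip.read_effort(): joint torques, N m.
- manip.read_tcp_pos(): TCP position.
- manip.read_tool_rot(): TCP orientation.
- manip.read_wrist_force(): force on the tool from outside, world axes, zero at the start.
- manip.read_ft_torque(): the same for the moment, N m.
- manip.read_finger_gap(): finger opening in m.
Only numpy, scipy, OpenCV 4.12 (cv2) and the standard library are available. Lean on these libraries where they do the work, as an engineer would, in place of code of your own. Each camera call takes 0.05 s, during which the arm holds its last target.

## Working session

There is one attempt and no reset: what is moved stays moved. The work goes in short steps, each a Python script; the robot and the scene stay as the last script left them, time stands still between calls to the robot, and variables do not carry over. Pictures are saved under pics/ and viewed, and the job is handed in when it is done.

```bash
mkdir -p pics
cat > h.py <<'E'
import numpy as np, cv2
from bench import manip
def cap(name,fn=None):
    if name=='wrist':
        T=np.eye(4);T[:3,:3]=manip.read_tool_rot();T[:3,3]=manip.read_tcp_pos()
    c=manip.capture(name)
    if name=='wrist': c['T']=T@np.array(c['mount'])
    if fn: cv2.imwrite('pics/'+fn,c['image'][:,:,::-1])
    return c
def ray(c,uv):
    K=np.array([[c['fx'],0,c['cx']],[0,c['fy'],c['cy']],[0,0,1.]])
    p=cv2.undistortPoints(np.array(uv,float).reshape(-1,1,2),K,np.array(c['dist_coeffs'],float)).reshape(-1,2)
    T=np.array(c['T']); d=np.c_[p[:,0],-p[:,1],-np.ones(len(p))]
    return T[:3,3],d@T[:3,:3].T,d
def onplane(c,uv,z):
    o,d,_=ray(c,uv); return o+d*((z-o[2])/d[:,2])[:,None]
def cloud(c,mask):
    v,u=np.nonzero(mask&(c['depth']>0)); 
    o,d,_=ray(c,np.c_[u,v]); return o+d*c['depth'][v,u][:,None],np.c_[u,v]
def redmask(im):
    h=cv2.cvtColor(im,cv2.COLOR_RGB2HSV); return ((h[...,0]<8)|(h[...,0]>172))&(h[...,1]>140)&(h[...,2]>60)
E
python3 - <<'E'
from h import *
import pickle
for n in('scene','side','wrist'):
    c=cap(n,n+'0.png'); pickle.dump(c,open(n+'0.pkl','wb'))
    print(n,c['T'],c['fx'],c['dist_coeffs'])
    P,uv=cloud(c,redmask(c['image'])); 
    if len(P): print(len(P),np.median(P,0),P.min(0),P.max(0),np.median(uv,0))
print(manip.read_clock(),manip.grip_point_offset,manip.read_tool_rot(),manip.read_wrist_force())
E
```

```text
scene [[-0.20545632 -0.81416894  0.54306228  1.14007128]
 [ 0.97855379 -0.17931613  0.10138144  0.1000366 ]
 [ 0.01483821  0.55224512  0.83354973  0.98251356]
 [ 0.          0.          0.          1.        ]] 438.14548304198524 [-0.14546977  0.          0.          0.          0.        ]
43 [ 0.47257447 -0.05416753  0.14465261] [ 0.45401616 -0.06292278  0.12246648] [ 0.4831665  -0.04885668  0.15102071] [249. 157.]
side [[-0.9300011   0.23181817 -0.28523373  0.18040269]
 [-0.36751467 -0.57474656  0.73116301  1.00316116]
 [ 0.00555976  0.78480999  0.61971152  0.96711806]
 [ 0.          0.          0.          1.        ]] 428.5338167473444 [-0.00899945  0.          0.          0.          0.        ]
5 [ 0.46651965 -0.05518323  0.14655167] [ 0.45798569 -0.05666846  0.13069401] [ 0.4778395  -0.04811451  0.14762515] [293. 184.]
wrist [[ 0.33068025 -0.894095   -0.30206737  0.11251806]
 [ 0.94374123  0.31269075  0.10759637  0.570107  ]
 [-0.0017477  -0.32065342  0.94719498  0.37316179]
 [ 0.          0.          0.          1.        ]] 294.68698246000264 [-0.03070145  0.          0.   
[... 270 characters left out ...]
    p=cv2.undistortPoints(np.array(uv,float).reshape(-1,1,2),K,np.array(c['dist_coeffs'],float)).reshape(-1,2)
      ~~~~~~~~~~~~~~~~~~~^^^^^^^^^^^^^^^^^^^^^^^^^^^^^^^^^^^^^^^^^^^^^^^^^^^^^^^^^^^^^^^^^^^^^^^
cv2.error: OpenCV(4.12.0) /io/opencv/modules/calib3d/src/undistort.dispatch.cpp:347: error: (-215:Assertion failed) CV_IS_MAT(_src) && CV_IS_MAT(_dst) && (_src->rows == 1 || _src->cols == 1) && (_dst->rows == 1 || _dst->cols == 1) && _src->cols + _src->rows - 1 == _dst->rows + _dst->cols - 1 && (CV_MAT_TYPE(_src->type) == CV_32FC2 || CV_MAT_TYPE(_src->type) == CV_64FC2) && (CV_MAT_TYPE(_dst->type) == CV_32FC2 || CV_MAT_TYPE(_dst->type) == CV_64FC2) in function 'cvUndistortPointsInternal'
```

View pics/scene0.png

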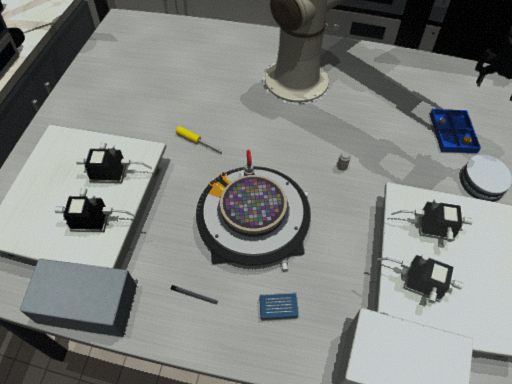

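View pics/side0.png

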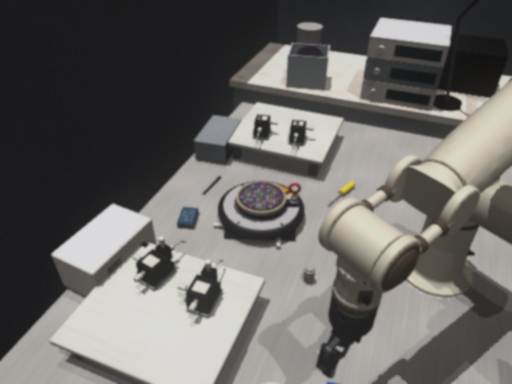

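View pics/wrist0.png

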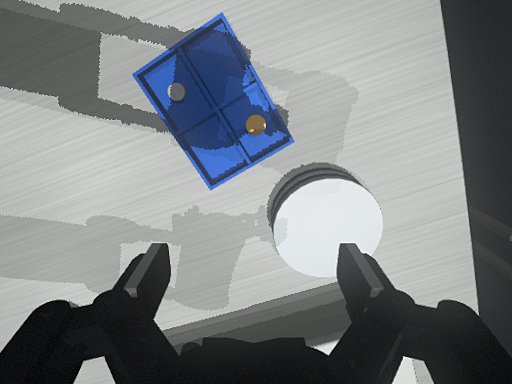

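Run:
```python
from h import *
print(manip.read_clock(),manip.grip_point_offset,manip.read_tool_rot(),manip.read_wrist_force())
```

```text
0.15 0.0187 [[-7.21006079e-04 -9.43797505e-01  3.30523447e-01]
 [-1.17881787e-03  3.30524105e-01  9.43796814e-01]
 [-9.99999045e-01  2.90856295e-04 -1.35087525e-03]] [-0.05291532  0.32220327  0.52527492]
```

The scene view shows the ring at about (249,157), the wafer at (254,203), and the brass segment at (218,186), to the left, which is counter-clockwise. The wrist view shows only a blue tray and a lid so far. I'll fit the chuck next.

```bash
cat >> h.py <<'E'
def circ(x,y):
    A=np.c_[2*x,2*y,np.ones(len(x))]; s=np.linalg.lstsq(A,x*x+y*y,rcond=None)[0]
    return s[0],s[1],np.sqrt(s[2]+s[0]**2+s[1]**2)
def orange(im):
    h=cv2.cvtColor(im,cv2.COLOR_RGB2HSV); return (h[...,0]>=10)&(h[...,0]<=26)&(h[...,1]>150)&(h[...,2]>100)
E
python3 - <<'E'
from h import *
import pickle
for n in('scene','side'):
    c=pickle.load(open(n+'0.pkl','rb'))
    P,uv=cloud(c,np.ones((384,512),bool))
    near=np.hypot(P[:,0]-.58,P[:,1]+.05)<.16
    Q=P[near]; 
    print(np.histogram(Q[:,2],bins=np.arange(0,.16,.005)))
    for lo,hi in((.083,.1),(.04,.065)):
        m=(Q[:,2]>lo)&(Q[:,2]<hi); q=Q[m]
        hull=cv2.convexHull(q[:,:2].astype(np.float32)).reshape(-1,2)
        print(n,lo,circ(hull[:,0],hull[:,1]),len(q),cv2.minEnclosingCircle(q[:,:2].astype(np.float32)))
    u,v=np.nonzero(orange(c['image']))[::-1]
    p=onplane(c,np.c_[u,v],.057); k=np.hypot(p[:,0]-.58,p[:,1]+.05)<.17
    print('orange',k.sum(),p[k].mean(0),p[k].min(0),p[k].max(0))
E
```

```text
(array([1564,   42,   55,  109,   11,    0,    3,   60,  453, 1191,  237,
       2724,  567,   57,   44,   43,   88,  287, 2568,  238,    3,    1,
          1,    4,    5,    7,    3,    5,   10,   22,    3]), array([0.   , 0.005, 0.01 , 0.015, 0.02 , 0.025, 0.03 , 0.035, 0.04 ,
       0.045, 0.05 , 0.055, 0.06 , 0.065, 0.07 , 0.075, 0.08 , 0.085,
       0.09 , 0.095, 0.1  , 0.105, 0.11 , 0.115, 0.12 , 0.125, 0.13 ,
       0.135, 0.14 , 0.145, 0.15 , 0.155]))
scene 0.083 (np.float64(0.5564009394193987), np.float64(-0.02474315353122475), np.float64(0.08756621296086727)) 3130 ((0.5491164326667786, -0.027504058554768562), 0.09981084614992142)
scene 0.04 (np.float64(0.5684014848039518), np.float64(-0.02810038912203172), np.float64(0.14164986662954626)) 5172 ((0.5666804313659668, -0.025814823806285858), 0.146553173661232)
orange 193 [ 0.51890341 -0.12571608  0.057     ] [ 0.47408015 -0.15194529  0.057     ] [ 0.54704235 -0.10182349  0.057     ]
(array([154,  34,  33,  51,   2,   0,   2,  12, 316, 286, 279, 970, 122,
        77,  68,  60,  80, 459, 819,  20,   6,   3,  12,  13,  10,   4,
         9,  11,  11,  10,   0]), array([0.   , 0.005, 0.01 , 0.015, 0.02 , 0.025, 0.03 , 0.035, 0.04 ,
       0.045, 0.05 , 0.055, 0.06 , 0.065, 0.07 , 0.075, 0.08 , 0.085,
       0.09 , 0.095, 0.1  , 0.105, 0.11 , 0.115, 0.12 , 0.125, 0.13 ,
       0.135, 0.14 , 0.145, 0.15 , 0.155]))
side 0.083 (np.float64(0.5482302437782287), np.float64(-0.029538891290266378), np.float64(0.09160259578614519)) 1335 ((0.5466330051422119, -0.03041791170835495), 0.09950598329305649)
side 0.04 (np.float64(0.5679645178427735), np.float64(-0.03013402665894782), np.float64(0.1415759940200426)) 1973 ((0.5653688311576843, -0.025614215061068535), 0.14600981771945953)
orange 18 [ 0.50916991 -0.12849917  0.057     ] [ 0.49062131 -0.13834099  0.057     ] [ 0.52528397 -0.1192436   0.057     ]
```

```bash
cat >> h.py <<'E'
def R(phi):  # tool down, tool y = outward radial at world angle phi
    y=np.array([np.cos(phi),np.sin(phi),0]); x=np.array([0,0,-1.]); return np.c_[x,y,np.cross(x,y)]
E
python3 - <<'E'
from h import *
import pickle
p=np.radians(205)
print(manip.inverse_kinematics([.45,-.06,.28],R(p)))
manip.move_to([.45,-.06,.28],R(p))
c=cap('wrist','w1.png'); pickle.dump(c,open('w1.pkl','wb'))
print(manip.read_clock(),manip.read_q(),manip.read_wrist_force())
E
```

```text
[-3.99829636e-01 -1.96855481e-01  1.85119624e+00 -4.44089210e-16
  1.48725190e+00 -2.40695828e+00]
2.5417 [-3.98766546e-01 -1.96735604e-01  1.85114350e+00  1.83136116e-04
  1.48725002e+00 -2.40673610e+00] [-0.51034551 -0.34856199  0.61015953]
```

View pics/w1.png

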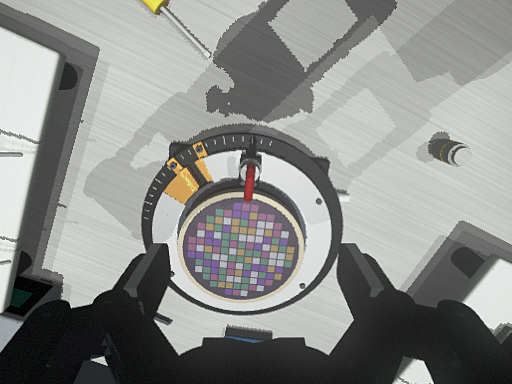

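The wrist view shows the ring edge-on at about (250,180) and the wafer centred at about (242,245). The brass segment runs from (180,188) to (205,150), with clamp ears at its outer edge. I'll zoom in and measure.

Run:
```python
from h import *
import pickle
c=pickle.load(open('w1.pkl','rb')); im=c['image']
P,uv=cloud(c,np.ones((384,512),bool))
near=np.hypot(P[:,0]-.567,P[:,1]+.027)<.17
P=P[near];uv=uv[near]
# wafer die colored/bright in z .086-.097
m=(P[:,2]>.085)&(P[:,2]<.098)&(np.hypot(P[:,0]-.567,P[:,1]+.027)<.12); q=P[m]
print('waf z',np.median(q[:,2]))
hull=cv2.convexHull(q[:,:2].astype(np.float32)).reshape(-1,2); print(circ(hull[:,0],hull[:,1]))
m=(P[:,2]>.035)&(P[:,2]<.07);q=P[m];hull=cv2.convexHull(q[:,:2].astype(np.float32)).reshape(-1,2); print(circ(hull[:,0],hull[:,1]),np.median(q[:,2]))
# tan rim
h=cv2.cvtColor(im,cv2.COLOR_RGB2HSV)
w=((h[...,0]>=10)&(h[...,0]<=30)&(h[...,1]>30)&(h[...,1]<130)&(h[...,2]>150)); w[:188]=0;w[320:]=0;w[:,:170]=0;w[:,310:]=0
v,u=np.nonzero(w); hu=cv2.convexHull(np.c_[u,v].astype(np.float32)).reshape(-1,2)
cc=onplane(c,hu,.09); print('rim',len(u),circ(cc[:,0],cc[:,1]),cv2.minEnclosingCircle(hu))
r=redmask(im);r[:100]=0; v,u=np.nonzero(r); print('red',len(u),u.min(),u.max(),v.min(),v.max())
q,_=cloud(c,r); print(np.median(q,0),q.min(0),q.max(0))
# top of ring line
for row in range(v.min(),v.max()+1,6):
    s=u[v==row]; print(row,s.min(),s.max())
cv2.imwrite('pics/w1z.png',cv2.resize(im[120:240,130:290],None,fx=5,fy=5,interpolation=cv2.INTER_NEAREST)[:,:,::-1])
```

```text
waf z 0.09119697154219292
(np.float64(0.551610259660385), np.float64(-0.02650430830654421), np.float64(0.08809062593548012))
(np.float64(0.5654543170829073), np.float64(-0.024180563576105707), np.float64(0.14510112261354466)) 0.05627701222522821
rim 2285 (np.float64(0.562600167054689), np.float64(-0.030653758415002452), np.float64(0.08478287403271291)) ((233.34413146972656, 236.2458038330078), 72.82410430908203)
red 249 244 254 168 201
[ 0.46127757 -0.05910495  0.14566442] [ 0.44684823 -0.06652309  0.13749628] [ 0.48121267 -0.04993918  0.14977836]
168 248 251
174 247 253
180 246 253
186 245 252
192 245 252
198 244 250
```

View pics/w1z.png

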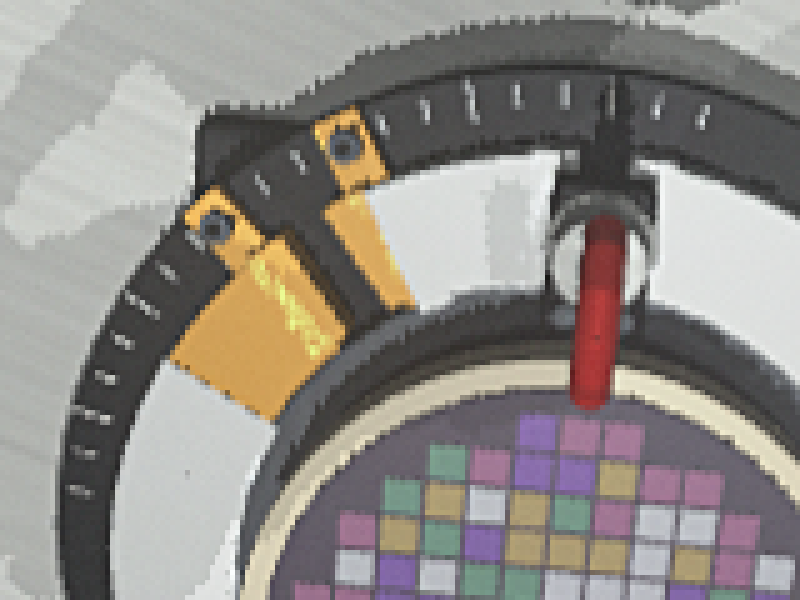

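The slot shows clearly as a dark radial strip between the two brass parts, running from pixel (190,164) to (204,184). Next I'll work out the centre, ring and slot angles.

Run:
```python
from h import *
import pickle
c=pickle.load(open('w1.pkl','rb')); im=c['image']
h=cv2.cvtColor(im,cv2.COLOR_RGB2HSV)
P,uv=cloud(c,(h[...,0]>=8)&(h[...,0]<=30)&(h[...,1]>30)&(h[...,1]<130)&(h[...,2]>150))
m=(abs(P[:,2]-.0905)<.004); P=P[m]; 
C=np.array([.566,-.027])
for i in range(8):
    a=np.arctan2(P[:,1]-C[1],P[:,0]-C[0]); r=np.hypot(P[:,0]-C[0],P[:,1]-C[1])
    k=(r>.071)&(r<.086)
    s=circ(P[k,0],P[k,1]); C=np.array(s[:2])
print('rim',s,k.sum())
# outer edge of index plate: bright/orange at z .057 -> boundary r~.125
b=(h[...,2]>170)&(h[...,1]<40)
P,uv=cloud(c,b); r=np.hypot(P[:,0]-C[0],P[:,1]-C[1]); m=(abs(P[:,2]-.057)<.006)&(r<.135)
P=P[m]; r=r[m];a=np.arctan2(P[:,1]-C[1],P[:,0]-C[0])
E=[]
for lo in np.arange(-np.pi,np.pi,.05):
    k=(a>=lo)&(a<lo+.05)
    if k.sum()>5: j=np.argmax(np.where(k,r,0)); E.append(P[j,:2])
E=np.array(E);
for i in range(5):
    s=circ(E[:,0],E[:,1]); d=abs(np.hypot(E[:,0]-s[0],E[:,1]-s[1])-s[2]); E=E[d<.004]
print('plate',s,len(E)); C2=np.array(s[:2])
red=redmask(im);red[:100]=0
q,_=cloud(c,red); q=q[q[:,2]>.142]; print(len(q),q.mean(0))
vx,vy,x0,y0=cv2.fitLine(q[:,:2].astype(np.float32),cv2.DIST_HUBER,0,.01,.01).ravel(); print('ringline',np.degrees(np.arctan2(-vy,-vx)),x0,y0)
sl=onplane(c,[[190,164.4],[203.6,183.6],[197,174]],.057)[:,:2]
# brass
ob=orange(im);P,_=cloud(c,ob)
for C in (C2,np.array([.566,-.026])):
    A=lambda p:np.degrees(np.arctan2(p[...,1]-C[1],p[...,0]-C[0]))%360
    print(C,'ring ang',A(q.mean(0)[None]),A(np.array([x0,y0])),np.hypot(*(np.array([x0,y0])-C)),'slot',A(sl),np.hypot(*(sl-C).T))
```

```text
rim (np.float64(0.5657237968773315), np.float64(-0.02386431744719214), np.float64(0.07851676524561263)) 1532
plate (np.float64(0.5655979597671995), np.float64(-0.023832761036383765), np.float64(0.12466214085144199)) 103
193 [ 0.46283784 -0.05849881  0.14589933]
ringline -161.47359 0.46283785 -0.05849881
[ 0.56559796 -0.02383276] ring ang [198.64178431] 198.6417854643676 0.10844987868847397 slot [236.15861475 235.94136441 235.94859609] [0.12471933 0.09424959 0.10950905]
[ 0.566 -0.026] ring ang [197.48580668] 197.48580777585215 0.10816008007201786 slot [235.44172711 234.98518543 235.12767722] [0.12315279 0.09269218 0.10794961]
```

```bash
cat >> h.py <<'E'
C=np.array([.5656,-.0238]); A0=np.radians(198.6); RAD=.107
def xy(th,dt=0.,dr=0.):  # chuck angle th, tangential ccw offset, radial offset
    a=A0+th; return C+(RAD+dr)*np.array([np.cos(a),np.sin(a)])+dt*np.array([-np.sin(a),np.cos(a)])
def RT(th): return R(A0+th-np.pi)
def frt(th):  # force radial, tangential(ccw), up
    f=np.array(manip.read_wrist_force()); a=A0+th
    return np.array([f[:2]@[np.cos(a),np.sin(a)],f[:2]@[-np.sin(a),np.cos(a)],f[2]])
E
python3 - <<'E'
from h import *
for th in (0,.3,.65,.95): print(manip.inverse_kinematics([*xy(th),.135],RT(th)))
manip.move_to([*xy(0),.22],RT(0)); manip.grip(.05)
c=cap('wrist','w2.png')
red=redmask(c['image']); q,_=cloud(c,red); q=q[(q[:,2]>.142)]; print(len(q), q.mean(0) if len(q) else 0, xy(0))
c=cap('scene'); cv2.imwrite('pics/s2.png',cv2.resize(c['image'][100:290,140:340],None,fx=3,fy=3)[:,:,::-1])
print(manip.read_clock(),manip.read_finger_gap(),manip.read_tcp_pos(),frt(0))
E
```

```text
[-3.83358287e-01 -2.30127121e-02  1.98756081e+00 -4.44089210e-16
  1.17704456e+00  8.62806799e-01]
[-4.27477838e-01  2.71434812e-02  1.93731796e+00 -4.44089210e-16
  1.17713121e+00  5.18687248e-01]
[-4.52328101e-01  1.08111582e-01  1.85177941e+00 -4.44089210e-16
  1.18170167e+00  1.43836985e-01]
[-4.51960247e-01  1.86105410e-01  1.76427073e+00 -4.44089210e-16
  1.19121652e+00 -1.55795161e-01]
185 [ 0.47142252 -0.05543412  0.14566627] [ 0.46418878 -0.05792865]
5.8333 0.050056647369541976 [ 0.46417376 -0.05792569  0.21998749] [-1.52336993  0.05531917 -0.41006226]
```

View pics/w2.png

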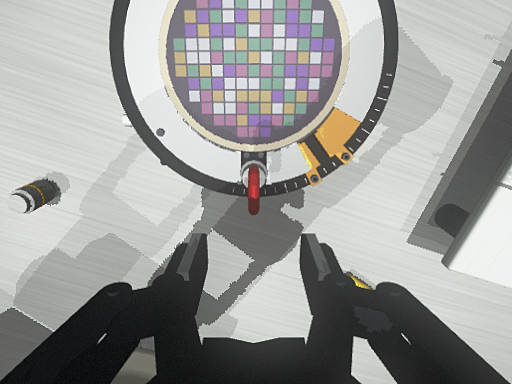

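View pics/s2.png

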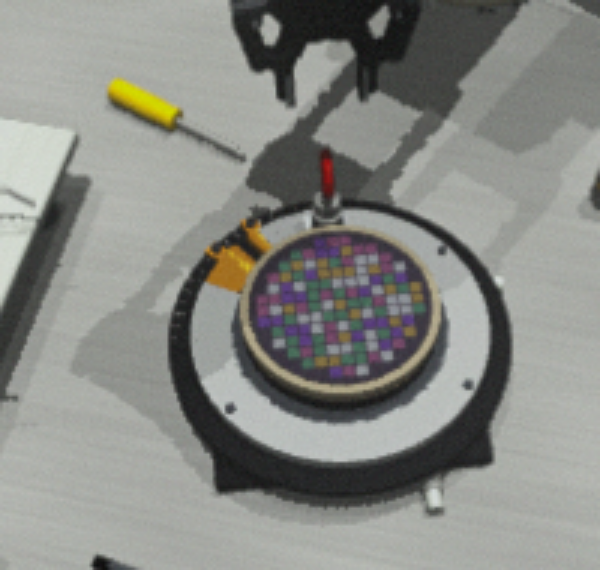

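The wrist view has the ring at x≈254, centred between the fingers, whose tips are at 200 and 308. The tangential offset is about 0. I'm descending and closing in steps.

Run:
```python
from h import *
f0=frt(0)
manip.move_straight([*xy(0),.120],feed=.1)
print('down',frt(0)-f0)
for g in (.02,.014,.012,.011,.010,.0095):
    manip.grip(g); f=frt(0)-f0; print(g,manip.read_finger_gap(),f.round(2))
    if abs(f[1])>6: break
cap('wrist','w3.png'); 
c=cap('side'); cv2.imwrite('pics/sd3.png',cv2.resize(c['image'][140:260,200:340],None,fx=4,fy=4)[:,:,::-1])
print(manip.read_clock(),manip.read_tcp_pos())
```

```text
down [-0.08216852  0.75959521  0.75130502]
0.02 0.019904605125864203 [ 2.13 -0.23  0.16]
0.014 0.01379264869979522 [1.81 0.07 0.93]
0.012 0.012146563766795904 [1.41 0.55 0.16]
0.011 0.011067758250584698 [1.57 0.12 0.15]
0.01 0.010286657959696703 [ 2.2  -0.11  0.8 ]
0.0095 0.009628844384769339 [ 1.53  0.35 -0.34]
8.5833 [ 0.464188   -0.05791741  0.12000143]
```

View pics/w3.png

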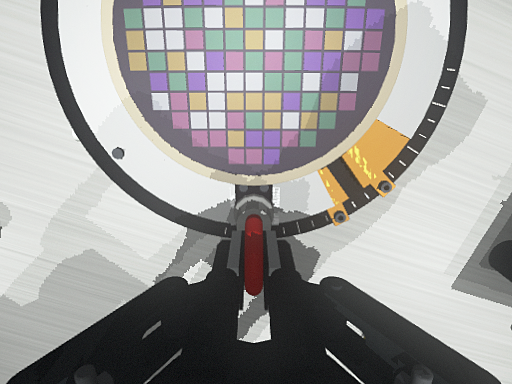

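The ring sits between the pads with no side load. I'll close fully and lift in steps, watching the force.

```bash
cat > lift.py <<'E'
from h import *
f0=frt(0)
manip.grip(.004); print('grip',manip.read_finger_gap(),(frt(0)-f0).round(2))
for dz in (.002,.004,.006,.008,.010,.0115,.0122):
    manip.move_straight([*xy(0),.120+dz],feed=.02); f=frt(0)-f0
    print(dz,manip.read_tcp_pos()[2].round(4),f.round(2),round(manip.read_clock(),2))
    if f[2]<-16 or abs(f[1])>12: print('STOP');break
np.save('f0.npy',manip.read_wrist_force())
E
python3 lift.py
python3 - <<'E'
from h import *
cap('wrist','w4.png'); c=cap('side'); cv2.imwrite('pics/sd4.png',cv2.resize(c['image'][140:260,200:340],None,fx=4,fy=4)[:,:,::-1])
E
```

```text
grip 0.007294459387621784 [-0.62 -0.66  1.43]
0.002 0.1213 [-5.1   0.73 -9.06] 9.05
0.004 0.1237 [-4.38  0.51 -8.46] 9.3
0.006 0.1259 [-4.84 -0.94 -9.19] 9.55
0.008 0.1279 [-4.31  0.28 -9.92] 9.8
0.01 0.1299 [ -4.03  -0.42 -10.42] 10.05
0.0115 0.1315 [ -4.56  -0.3  -11.23] 10.3
0.0122 0.1321 [ -3.52  -0.56 -11.01] 10.55
```

View pics/w4.png

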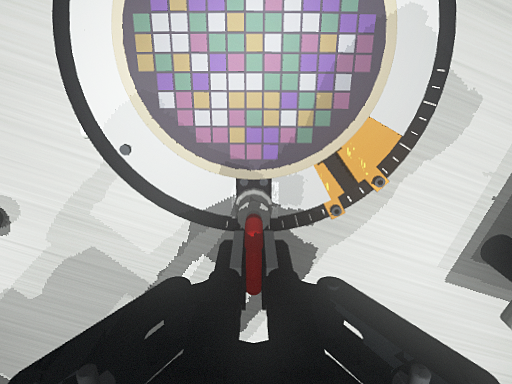

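View pics/sd4.png

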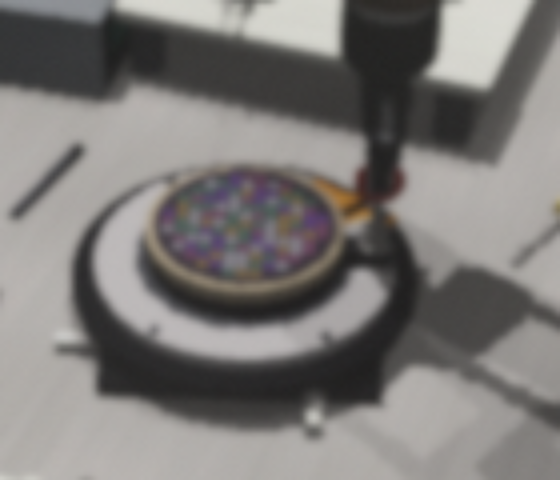

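The lift took about 11 N at 12 mm. The ring covers the same wrist-image rows (215–295) as before, so it hasn't slipped. Now I'll swing in small arcs and check the force at each.

```bash
cat > swing.py <<'E'
from h import *
import sys
a,b=float(sys.argv[1]),float(sys.argv[2]); n=int(np.ceil((b-a)/.04))
for th in np.linspace(a,b,n+1)[1:]:
    manip.move_straight([*xy(th),.1322],rot=RT(th),feed=.035)
    f=frt(th); p=manip.read_tcp_pos(); 
    print(round(th,3),f.round(2),np.array(p).round(4),round(manip.read_clock(),2))
    if abs(f[1])>9 or abs(f[0])>20 or f[2]<-18: print('STOP');break
E
python3 swing.py 0 .08
```

```text
0.04 [ -1.82   0.26 -12.12] [ 0.4656 -0.0622  0.1322] 10.93
0.08 [ -2.44   1.38 -11.14] [ 0.4672 -0.066   0.1322] 11.2
```

```bash
python3 swing.py .08 .58
python3 - <<'E'
from h import *
import pickle
c=cap('wrist','w5.png'); pickle.dump(c,open('w5.pkl','wb'))
cv2.imwrite('pics/w5z.png',cv2.resize(c['image'][130:290,170:370],None,fx=4,fy=4)[:,:,::-1])
E
```

```text
0.118 [ -1.89   0.91 -11.09] [ 0.4688 -0.0697  0.1322] 11.47
0.157 [ -1.86   0.76 -10.76] [ 0.4707 -0.0734  0.1322] 11.73
0.195 [ -0.74   1.78 -12.1 ] [ 0.4726 -0.0769  0.1322] 12.0
0.234 [ -0.6    0.17 -11.75] [ 0.4748 -0.0805  0.1321] 12.27
0.272 [ -0.95   0.83 -10.76] [ 0.477  -0.0839  0.1322] 12.53
0.311 [ -1.86   1.27 -11.41] [ 0.4794 -0.0873  0.1322] 12.8
0.349 [ -0.8    1.21 -11.01] [ 0.4819 -0.0906  0.1321] 13.07
0.388 [  0.06   0.31 -11.49] [ 0.4845 -0.0937  0.1322] 13.33
0.426 [ -0.48   0.59 -11.63] [ 0.4873 -0.0968  0.1322] 13.6
0.465 [ 1.000e-02  2.200e-01 -1.149e+01] [ 0.4902 -0.0997  0.1322] 13.87
0.503 [ -0.39   1.49 -11.66] [ 0.4932 -0.1026  0.1322] 14.13
0.542 [ -0.12   0.08 -11.1 ] [ 0.4963 -0.1053  0.1322] 14.4
0.58 [ -0.3   -0.15 -10.02] [ 0.4994 -0.1079  0.1322] 14.67
```

View pics/w5z.png

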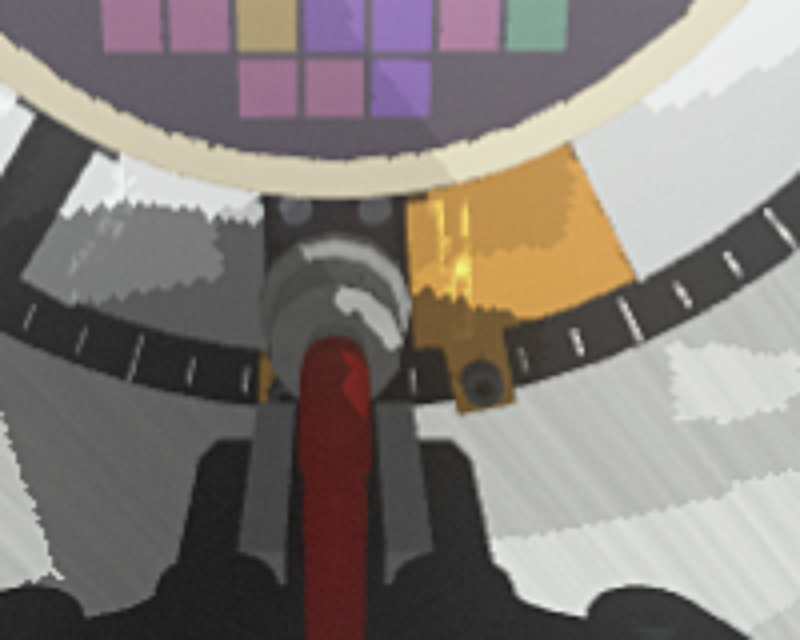

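The swing was smooth, with tangential force under 2 N. The wrist view shows the arm nearly over the brass, with the right-hand ear at crop (485,380). I'll go to the measured 0.653 rad and lower gently by feel.

```bash
python3 swing.py .58 .653
python3 - <<'E'
from h import *
th=.653
f0=frt(th); dz=.0122; ok=True
while dz>.0002:
    dz-= .0004 if dz>.006 else .001
    manip.move_straight([*xy(th),.120+dz],feed=.02); f=frt(th)
    print(round(dz,4),f.round(2),manip.read_tcp_pos()[2].round(5))
    if f[2]>-3.5 or abs(f[1]-f0[1])>6: print('STOP');break
print(manip.read_clock())
E
```

```text
0.616 [ -0.07   0.56 -10.68] [ 0.5026 -0.1103  0.1322] 14.97
0.653 [  0.71   0.32 -11.98] [ 0.5058 -0.1125  0.1322] 15.23
0.0118 [ -0.58   0.27 -10.8 ] 0.13185
0.0114 [  0.37   0.05 -11.48] 0.13145
0.011 [ 0.42 -1.03 -9.52] 0.13099
0.0106 [  0.73  -0.12 -10.68] 0.13056
0.0102 [ 0.18 -0.23 -9.53] 0.13018
0.0098 [ -0.08  -0.65 -10.16] 0.12978
0.0094 [-1.01 -0.72 -9.63] 0.12938
0.009 [  0.34  -0.45 -10.65] 0.12897
0.0086 [ 0.48  0.36 -9.93] 0.12856
0.0082 [-0.38 -0.95 -9.91] 0.12817
0.0078 [-0.08  0.04 -9.21] 0.12778
0.0074 [ 0.91 -0.43 -9.31] 0.12739
0.007 [-0.73 -0.42 -9.07] 0.12699
0.0066 [ 0.17 -0.74 -9.21] 0.12656
0.0062 [-0.61 -0.23 -9.38] 0.12618
0.0058 [-0.49 -1.13 -9.65] 0.1258
0.0048 [-0.29  1.29 -8.11] 0.12475
0.0038 [-0.29 -0.68 -8.64] 0.12376
0.0028 [-0.06 -0.75 -8.68] 0.12281
0.0018 [-0.46 -0.16 -7.94] 0.12178
0.0008 [-1.34 -0.37 -9.  ] 0.1208
-0.0002 [ 0.27 -0.86 -4.52] 0.12019
20.7333
```

The pin went down through the plate level with no contact and reached its seat; the pull fell to -4.5 N only at the bottom. Before letting go I'll do a small tangential nudge to check it's engaged, then open.

Run:
```python
from h import *
th=.653
for g in (.012,.018): manip.grip(g); print(manip.read_finger_gap(),frt(th).round(2))
# feel: walk a finger against ring, 0.5mm steps, loose grip .018 (4.5 mm play)
f0=frt(th)
for t in np.arange(.004,.0085,.0005):
    manip.move_straight([*xy(th,t),.120],feed=.02); f=frt(th)-f0; print(round(t,4),f.round(2))
    if abs(f[1])>9: break
manip.move_straight([*xy(th),.120],feed=.05)
manip.grip(.05); print(frt(th).round(2))
manip.move_straight([*xy(th),.24],feed=.15)
c=cap('wrist','w6.png'); 
q,_=cloud(c,redmask(c['image'])); q=q[q[:,2]>.10]; print(len(q),q[:,2].max(),np.percentile(q[:,2],95),q.mean(0)); a=np.arctan2(*(q.mean(0)[:2]-C)[::-1])-A0; print('th',a%(2*np.pi))
print(manip.read_clock())
```

```text
0.011859953821856044 [-0.09 -0.17  0.3 ]
0.017987108379762723 [-0.52 -0.27  0.22]
0.004 [ 1.17  0.57 -0.54]
0.0045 [ 0.67  0.36 -0.87]
0.005 [ 1.33 -0.94 -0.17]
0.0055 [ 0.27 -0.95  0.51]
0.006 [0.83 0.08 0.69]
0.0065 [ 1.08 -0.75 -0.58]
0.007 [-0.11 -3.79  2.04]
0.0075 [ 0.81 -5.67  2.9 ]
0.008 [ 1.6  -7.48  4.87]
[-0.1  -0.42  0.52]
304 0.1494993229600146 0.14818749728105243 [ 0.5122997  -0.10666731  0.14351423]
th 0.6745846870830228
25.2583
```

View pics/w6.png

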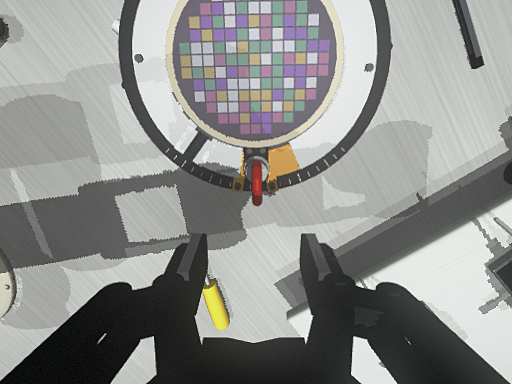

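The wrist view shows the ring free at about (257,185), with the arm between the two brass ears at (238,187) and (272,187). The ring top is at about 148–149 mm, the seated height. It would be about 158 mm if the pin were riding on the plate. The nudge met a firm stop, with force rising from 3.8 to 7.5 N over the last 1 mm.

Run:
```python
from h import *
manip.dwell(.5); print(manip.read_qvel(),manip.read_wrist_force(),manip.read_clock()); manip.sign_off()
```

```text
[ 0.00259208 -0.00189483 -0.0008454   0.00013964  0.00160863  0.00018777] [ 0.95208921 -0.07703921 -0.45340745] 25.7583
the job is handed in; nothing more can be done
```

The chuck is indexed: the pin is down in the brass segment's notch, the ring is let go, and I handed the job in at about 26 s. The robot gives no verdict, so this rests on my own checks.

- **Lift:** I pinched the ring, raised the pin about 12 mm and felt about 11 N, with no sign of slipping.
- **Swing:** I turned the chuck counter-clockwise to 0.653 rad, the slot position measured in the camera image. Tangential force stayed below 2 N, so the pin was clear of the plate.
- **Drop:** I lowered the pin in small steps by feel. It met no plate contact near 9.5 mm, and the load only eased at the seat.
- **Last checks:** A light counter-clockwise push after release met a stop at about 7.5 N, so the notch is holding the chuck. I did not test the other direction. The ring top reads 148–149 mm (148.5 mm expected when seated), and the gripper is raised about 12 cm clear with near-zero wrist force.
- **Disagreement:** The last image put the chuck at 0.675 rad against the 0.653 I commanded. Both are inside the judged range, and the gap fits the play in the notch plus camera error.
- **Not measured:** I did not measure the positioners and other things against their starting places. The gripper's only contact was with the ring, as far as the forces and pictures show.

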